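Hang the parts bin on the tool board

ROBOT

A 6-joint arm with a two-finger parallel gripper is mounted at the origin on a cart in front of the work surface, level with it; the furniture and walls round the work are solid. World frame = base frame: x ahead of the robot, y to its left, z up, the work surface at z = 0. Lengths are in mm, angles in degrees, forces in N, time in s.
With the tool pointing down it reaches from about 350 to 850 mm from the base axis. Payload 8.1 kg.
Tool frame: the origin (TCP) lies midway between the tips of the shut fingers; the grasp point (between the pads) lies 19 mm behind it; z points along the fingers, y is the line along which they close (so a half turn about z gives the same grasp; the last joint's range is limited). The gripper opens to 85 mm and grips with 20 to 120 N. Pads are 22 mm wide; open, the fingers measure 114 mm over their backs; the gripper's body (76 mm by 85 mm) begins 54 mm behind the grasp point. The pads swing forward as they close: fully open they stand 13 mm farther back than shut.
Start: joints at [-78.174, 7.471, 85.268, -0, 87.261, -4.893], TCP at [172.626, -574.635, 200.592] pointing down, gripper open.
Joint ranges: [-169.43, 169.43], [-51.17, 129.36], [1.28, 143.12], [-76.62, 256.62], [0, 156.53], [-152.29, 152.29]. Speed limits (degrees/s): [136.94, 136.94, 159.86, 180, 180, 180].

INTERFACE

Orientations are given as [roll, pitch, yaw] about the fixed x, y, z axes, in that order (R = Rz(yaw) Ry(pitch) Rx(roll)).
In Python, from bench import r gives the robot as it stands. The module is installed in compiled form; this text tells all that it offers.
- The arm moves only by the tool jog_arm, never from a script. Its argument "rows" is a list of rows, each a list of 2 entries, a list of its own where there are three numbers: the shift along the tool's x, y, z in mm, then the turn, a rotation vector about the tool's x, y, z in rad. A call has 1 to 10 rows; each row is the pose to reach, as a shift and turn from the pose commanded when the call began, along the tool's axes at that moment; what a row does not reach only later rows make up. A row lasts 1/10 s, in which the tool goes at most 50 mm and 8.59 degrees, less where a joint would pass 70% of its speed; a pose out of reach is approached as far as the arm can. A call with a gripper value outside its range is refused whole. "grip" is the finger opening in mm, from 0 to 85.4, set as the call begins (left out, the last holds). The fingers move at their own pace and stop on an object; "force" is the grip in N (left out, the last holds). Time passes only in rows, so rows that repeat a pose let the fingers close. It gives the time, the measured TCP pose, the force, the opening and the grip force at its end, in the units of the state.
- r.sense(): the state, without advancing time (a new reading comes with each control period).
- r.snapshot(name): name is "scene" or "top" or "wrist"; returns (picture, depth): 400x640x3 uint8, blue, green, red; 400x640 float32, mm along the optical axis (not along the pixel's ray), 0 where there is no reading.
- r.camera_params(name): a dict with "fx", "fy", "cx", "cy" (pixels), "pose" (4x4, takes a point from camera to world coordinates); the wrist camera has in their place "tool_from_camera" (4x4, takes a point from camera to tool coordinates, whose origin is the TCP and whose axes are the flange's). Camera axes: x right, y down, z forward; pixel columns grow to the right and rows downward; lengths in mm; the calibration is good to about 2 mm. A picture is of the moment at which its call begins: read the wrist's pose just before it. camera_params takes no time and is no camera call.
- r.hand_in(): hands the job in; it is judged then, once.
The state is a dict: "time": time; "joint_pos": joint angles; "qd": joint speeds; "joint_efforts": joint torques, N m; "tool_pos": TCP position; "tcp_rot": TCP orientation; "ft_force": force on the tool from outside, world axes, zero at the start; "wrist_torque": the same for the moment, N m; "finger_gap": finger opening in mm; "grip_force": force on a finger pad.
Only numpy, scipy, OpenCV 4.12 (cv2) and the standard library are available. Lean on these libraries where they do the work, as an engineer would, in place of code of your own. Each camera call takes 0.05 s, during which the arm holds its last target. There are 200 camera calls.

TASK

Pick up the small orange parts bin by its top lip and hang it on the tool board: pass the keyhole in its back plate over the brass screw head, lay the plate against the board, and slide it down until the screw stands at the end of the narrow slot, keeping hold until it is fully down; then let go. Do it gently, feeling for the screw rather than forcing the bin against it (light pushes of a few newtons, never 20 N), and leave the other things on the bench where they are.

Things in the scene. Friction and masses are not known exactly. Their poses are not given: they have to be found in the camera images.
- bin: Loose orange plastic parts bin, 0.10 to 0.21 kg, standing upright. Origin: back face of its back plate, middle of the lower edge; x points out of the back (must face the board), y left, z up. Back plate: x -4 to 0 mm, y -30 to 30, z 0 to 135, a grip lip above it to z 165. Open box in front: x -46 to 0, y -30 to 30, z 0 to 40 mm. A keyhole goes through the plate above the box.
- lip (a point): Centre of the thicker grip lip at the bin's top, with the bin's axes. The lip is 12 mm thick (bin x -12 to 0), 50 mm wide (y -25 to 25) and 30 mm high (bin z 135 to 165). Take it from above across the thickness (one finger in front, one behind), fingertips no lower than bin z 125. A firm grip of 30 to 50 N is enough; much more makes it slip out.
- hole (a point): Centre of the keyhole's wide part on the plate's back face: bin y 0, z 66 mm; the bin's axes. Eight-sided, 19 mm across flats. Its upper corners lead at 45 degrees into the narrow slot above it, 9 mm wide, which ends at bin z 91 mm.
- slot_end (a point): Point of the bin where the screw's axis lies when the bin hangs home: back face of the plate, y 0, z 88 mm in the bin's frame (22 mm above the hole's centre); the bin's axes.
- board: Grey upright tool board, fixed, 120 mm wide, 126 high, 12 thick, its foot reaching 100 mm behind the face. Origin: on the front face at its foot, mid-width; x points into the board, y left, z up. A screw sticks out of the face along -x at y 0: shank 6 mm diameter, 7 mm long, then a brass head 14 mm diameter, 5 mm thick (head's front 12 mm from the face).
- screw_middle (a point): Middle of the short upright slot in the board's face in which the screw is clamped: y 0, z 108 mm in the board's frame; the board's axes. The screw's axis is anywhere from 8 mm below to 8 mm above this point. Its true height is not reported: find it by touch or sight. It stays put in use.
- flux_tub: Cream flux tub, 68 mm across, 32 mm high, origin under its centre. Leave alone; it may stand where the bin stands in other runs.
- jar_green: Jar with green lid, 34 mm across, 38 mm high, origin under its centre. Leave alone.
- spool_small: Small spool of copper wire, 45x36x20 mm, origin under its centre. Leave alone.
- steel_cup: Steel cup, 46 mm across, 21 mm high, origin under its centre. Leave alone.

How it is judged (in metres and radians):
On the way, in this order (a step that is already met when the one before it is completed fails the run):
1. the bin is lifted clear of the bench (height (world z) of bin above 0.015 m and contact force between the fingers and bin above 0.5 N), for 0.2 s.
2. the screw head is through the wide hole: the plate lies against the board, still high (slot end more than 118.5 mm up the board) (x of slot_end in the frame of board between -0.0045 and 0.002 m and y of slot_end in the frame of board between -0.005 and 0.005 m and x of slot_end in the frame of board above -0.0035 m and z of slot_end in the frame of board between 0.1185 and 0.145 m and angle between bin's own z axis and vertical below 0.12 rad), for 0.05 s.
3. the bin is slid down home on the screw while still held (x of slot_end in the frame of board between -0.0045 and 0.002 m and y of slot_end in the frame of board between -0.005 and 0.005 m and z of slot_end in the frame of board between 0.098 and 0.118 m and contact force between the fingers and bin above 0.5 N), for 0.1 s.
At the end, for the whole second after the job is handed in: The bin hangs at rest and upright (within 0.1 rad) on the screw, its weight on it, square to the board within 0.12 rad: the slot end lies within 4.5 mm of the board's face, within 5 mm of its middle line and 98 to 118 mm up the board from its foot (the screw is at 100 to 116 mm) (x of slot_end in the frame of board between -0.0045 and 0.002 m and y of slot_end in the frame of board between -0.005 and 0.005 m and z of slot_end in the frame of board between 0.098 and 0.118 m and angle between bin's own z axis and vertical below 0.1 rad and angle between the x axis of bin and the x axis of board, either way round below 0.12 rad and contact force between bin and board above 0.4 N and linear speed of bin below 0.02 m/s); the robot touches nothing.
It fails at once if the bin is pressed or knocked against the board or screw with more than 20 N (contact force between bin and board above 20 N).
It fails at once if the robot strikes the board with more than 10 N (contact force between any of the fingers, the arm and board above 10 N).
It fails at once if another thing on the bench is moved by more than 15 mm (distance of any of flux_tub, jar_green, spool_small, steel_cup from where it was at the start of the episode above 0.015 m).
It also fails if it takes over 64 s, if anything falls off the work surface, if the arm or the gripper's body presses on something with over 40 N, if the wrist force passes 120 N, or if a joint passes its speed limit or range.

## Working session

There is one attempt and no reset: what is moved stays moved. The work goes in short steps, Python scripts to look and compute and a tool call to move; the robot and the scene stay as the last step left them, time stands still between calls to the robot, and variables do not carry over. Pictures are saved under pics/ and viewed, at most 10 in all, crops included, and the job is handed in when it is done.

Besides the shell and the picture viewer there is one more tool, called after "Request:" by a JSON object that holds its "name" and its "arguments". jog_arm: Moves the arm, as the interface text tells. Its arguments: {"type":"object","properties":{"rows":{"type":"array"},"grip":{"type":"number"},"force":{"type":"number"}},"required":["rows"]}

```bash
mkdir -p pics
python3 - <<'E'
from bench import r
import cv2,numpy as np
s=r.sense();print(s)
for n in("scene","top"):
    p,d=r.snapshot(n);cv2.imwrite(f"pics/{n}0.png",p);np.savez(f"{n}0.npz",p=p,d=d);print(n,r.camera_params(n))
print(r.camera_params("wrist"))
E
```

```text
{'time': 0.0, 'joint_pos': array([-7.81745177e+01,  7.51364077e+00,  8.53305945e+01,  2.13437296e-04,
        8.72606869e+01, -4.89289523e+00]), 'qd': array([ 0.01620154,  0.02787576, -0.05712666,  0.06016796, -0.00133413,
        0.08497524]), 'joint_efforts': array([-1.43271977e-04, -5.69404435e+01, -5.00547159e+01, -2.67096984e-04,
        1.50760717e-02,  1.76667163e-05]), 'tool_pos': array([ 172.50016278, -574.03412543,  199.54716717]), 'tcp_rot': array([-1.79895478e+02, -9.16155634e-03,  1.67183587e+01]), 'ft_force': array([ 0.59085591, -0.20453141, -1.10392909]), 'wrist_torque': array([-0.00060173,  0.08841572,  0.01616837]), 'grip_force': 0.0, 'finger_gap': 85.88195329211729}
scene {'fx': 396.1048119502552, 'fy': 396.1048119502552, 'cx': 325.55975159697783, 'cy': 193.14755088075287, 'pose': array([[-8.50752728e-01, -3.72307229e-01,  3.70954340e-01,
         1.50063576e+02],
       [-5.25387804e-01,  5.84075550e-01, -6.18727248e-01,
         6.27004869e+02],
       [ 1.36912674e-02, -7.21278780e-01, -6.92509545e-01,
         7.83669861e+02],
       [ 0.00000000e+00,  0.0000000
[... 275 characters left out ...]
1, -1.17080183e-02,  2.07900662e-02,
         1.51390190e+01],
       [-2.04617442e-02, -2.74967233e-02, -9.99412451e-01,
         1.05842866e+03],
       [ 0.00000000e+00,  0.00000000e+00,  0.00000000e+00,
         1.00000000e+00]])}
{'fx': 299.52737766453083, 'fy': 299.52737766453083, 'cx': 315.23470001973664, 'cy': 198.4700944504099, 'tool_from_camera': array([[-3.05694203e-04, -9.57351693e-01, -2.88924976e-01,
         7.42139222e+01],
       [ 9.99999669e-01, -5.10506919e-04,  6.33522805e-04,
        -1.05619997e+00],
       [-7.54002330e-04, -2.88924687e-01,  9.57351533e-01,
        -1.73142334e+02],
       [ 0.00000000e+00,  0.00000000e+00,  0.00000000e+00,
         1.00000000e+00]])}
```

View pics/scene0.png

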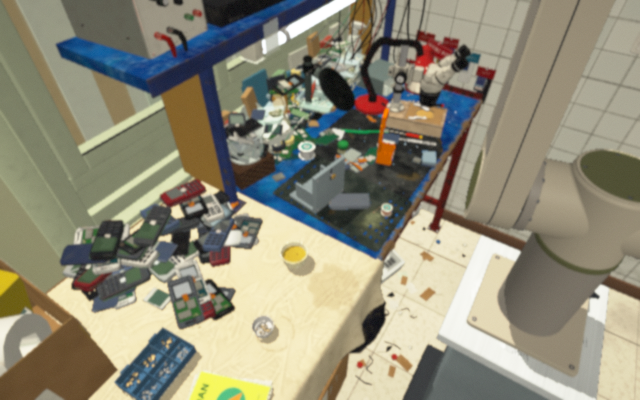

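View pics/top0.png

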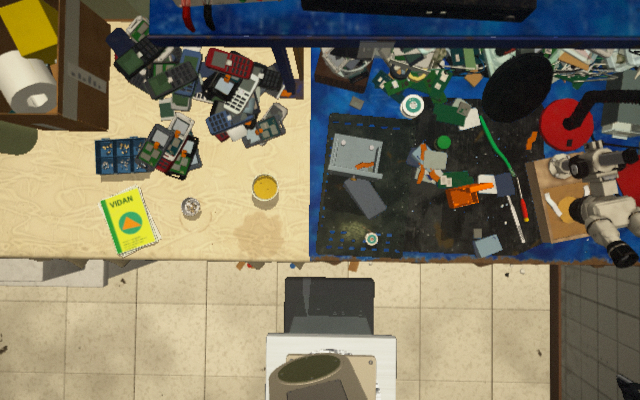

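The scene view shows the orange bin near (385,145) and a grey upright near (325,180). The top view shows the bin near (465,195) and grey shapes at (355,155) and (430,165), so I'll zoom in.

```bash
cat > h.py <<'E'
import numpy as np,cv2
from bench import r
def load(n):
    z=np.load(n+".npz");return z['p'],z['d']
def cloud(d,c,T=None):
    T=c['pose'] if T is None else T
    v,u=np.mgrid[:400,:640]
    P=np.stack([(u-c['cx'])/c['fx']*d,(v-c['cy'])/c['fy']*d,d],-1)
    return P@T[:3,:3].T+T[:3,3]
E
python3 - <<'E'
from h import *
p,d=load("top0");p2,d2=load("scene0")
a=cv2.resize(p[110:270,310:540],None,fx=3.4,fy=3.4,interpolation=cv2.INTER_CUBIC)
b=cv2.resize(p2[90:220,280:460],None,fx=4.3,fy=4.3,interpolation=cv2.INTER_CUBIC)
cv2.imwrite("pics/a.png",a);cv2.imwrite("pics/b.png",b)
W=cloud(d,r.camera_params("top"))
for v in range(125,215,5): print(v,*[f"{W[v,u,2]:.0f}" for u in range(320,500,5)])
E
```

```text
125 -8 -3 1058 4 3 6 -1 4 2 6 -3 1 -1 2 1 2 5 1 4 3 -0 -2 0 1 -2 -1 -2 11 20 12 6 14 8 6 -0 -0
130 -1 -3 1 3 4 -0 3 1 6 0 4 -0 3 1 3 2 5 3 3 -1 4 0 3 -2 2 -2 1 3 8 -3 4 -0 -3 6 -0 -0
135 -1 -2 1 15 13 15 4 3 -1 2 4 3 6 1 3 4 4 3 5 -1 0 3 -2 -3 -1 -3 -5 1 0 0 1 -2 2 2 10 0
140 -3 -1 4 12 9 12 11 8 12 14 12 2 4 3 2 4 4 4 5 2 -3 1 -1 11 37 35 38 2 -3 -2 3 -0 0 1 7 -3
145 -7 -2 2 10 15 12 13 13 12 12 13 11 7 6 4 2 2 5 4 -0 16 17 -2 16 40 34 37 -1 -2 -2 -1 -3 1 -3 1 5
150 -0 -4 3 63 14 14 11 12 9 14 11 9 63 1 1 2 2 1 -2 17 14 19 17 2 11 -2 -3 -2 2 -2 -1 -1 2 -4 -1 7
155 -1 3 0 64 10 13 11 14 13 13 15 10 8 1 3 2 4 4 1058 17 17 17 18 20 22 18 1 -0 0 2 -0 2 -1 1 -0 2
160 -5 -0 13 13 10 11 9 14 12 11 10 34 7 1 -2 1 -1 2 6 4 16 18 18 19 17 18 1 -0 3 -1 2 -3 -2 -1 -2 -0
165 -4 -2 130 11 11 14 11 12 14 17 17 55 2 4 2 3 1 2 7 6 6 22 20 19 17 16 -0 -3 0 -2 0 -0 -2 3 -1 -4
170 -3 0 128 125 125 131 129 126 125 14 11 62 4 1 2 3 3 2 3 -1 1 11 20 12 11 -1 2 -3 0 3 -1 2 1 -1 1 -3
175 -3 3 2 2 22 57 85 121 127 128 130 130 129 3 2 1058 2 1 2 0 17 5 14 15 8 4 7 5 8 7 -3 -3 3 7 4 -2
180 -3 2 4 4 0 5 9 109 7 10 36 67 3 3 3 -2 2 4 1 -1 15 3 16 14 10 10 9 7 5 8 8 -5 4 4 3 3
185 0 2 6 4 4 10 9 9 5 10 12 3 -1 2 3 4 4 4 6 -0 -2 0 -1 2 5 8 9 5 9 8 63 131 166 164 167 3
190 3 -3 4 2 0 4 12 10 10 8 6 4 -1 5 1 3 4 4 -2 0 3 1 3 -2 -0 3 43 85 114 132 163 165 166 5 3 3
195 -1 1 3 3 -1 2 6 10 10 1058 12 9 3 -1 3 5 0 3 5 1 -2 2 -1 -1 1 1 34 3 2 2 7 36 2 -1 -3 -1
200 -2 5 4 0 0 3 2 7 10 7 9 10 5 0 6 4 2 -0 4 -0 -2 -3 -2 -0 -1 -2 20 1 4 0 7 26 -1 1 -2 3
205 3 6 5 2 2 2 1 3 9 9 10 11 10 4 -2 3 4 1 2 1 -2 1 1 2 -2 -2 13 2 13 31 0 -0 -2 -0 -3 2
210 7 6 2 1 1 5 5 1 3 13 10 11 12 5 2 3 3 2 1 -0 1 -0 0 -1 -1 3 2 1 -0 2 -3 2 2 -1 -1 -3
```

View pics/a.png

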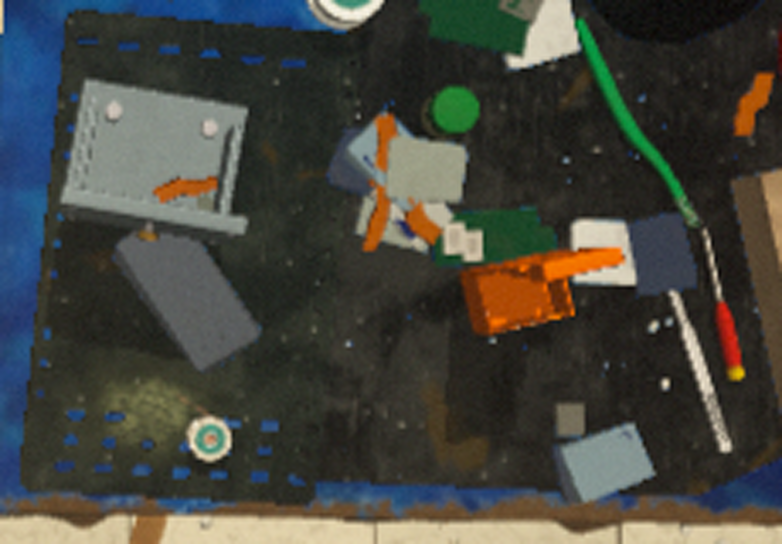

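View pics/b.png

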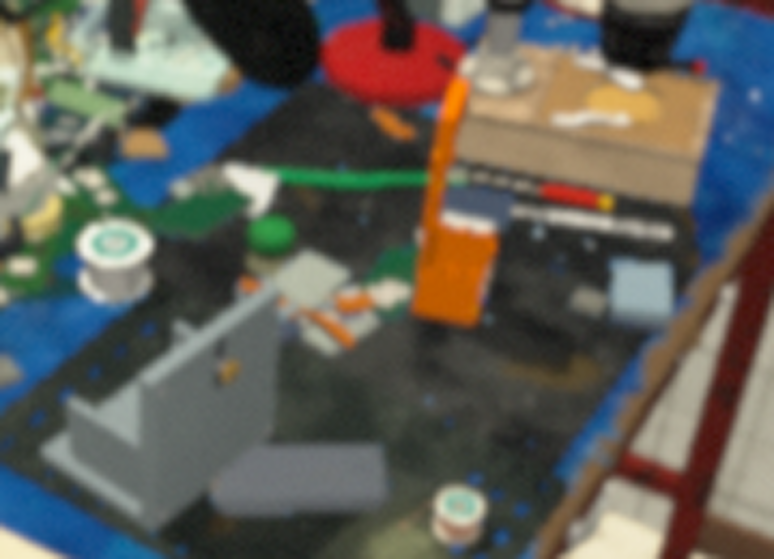

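The crops show the board's top edge, with the brass screw on its robot-facing side. The bin's lip is at about (490,187) in the top view, with its box on the robot side, so its back already faces the board roughly. Next I'll fit both outlines at their known heights.

```bash
cat >> h.py <<'E'
def onplane(uv,c,z,T=None):
    T=c['pose'] if T is None else T
    uv=np.asarray(uv,float).reshape(-1,2)
    dr=np.c_[(uv[:,0]-c['cx'])/c['fx'],(uv[:,1]-c['cy'])/c['fy'],np.ones(len(uv))]@T[:3,:3].T
    return T[:3,3]+dr*((z-T[2,3])/dr[:,2])[:,None]
def rect(mask,c,z,T=None):
    n,l,st,_=cv2.connectedComponentsWithStats(mask.astype(np.uint8))
    i=1+np.argmax(st[1:,4]);v,u=np.nonzero(l==i)
    # pixel corners so the rectangle covers whole pixels' centres
    P=onplane(np.c_[u,v],c,z,T)[:,:2]
    (cx,cy),(w,h),a=cv2.minAreaRect(P.astype(np.float32))
    B=cv2.boxPoints(((cx,cy),(w,h),a))
    return (cx,cy),(w,h),a,B,len(u)
E
python3 - <<'E'
from h import *
c=r.camera_params("top");p,d=load("top0");W=cloud(d,c)
m=np.zeros((400,640),bool);m[120:215,315:395]=1
print("board",rect(m&(W[...,2]>117)&(W[...,2]<145),c,126))
m[:]=0;m[175:205,460:505]=1
print("lip",rect(m&(W[...,2]>150)&(W[...,2]<190),c,165))
print("bin pts",[np.round(W[v,u]) for v,u in((185,485),(185,490))])
# scene camera
c=r.camera_params("scene");p,d=load("scene0");W=cloud(d,c)
b,g,rr=[p[...,i].astype(int) for i in range(3)]
o=(rr>150)&(rr-b>90)&(g<150)
m=np.zeros((400,640),bool);m[100:180,370:400]=1
q=W[m&o&(W[...,2]>140)];print("scene lip pts",len(q),q.mean(0),q.max(0),q.min(0))
q=W[(W[...,2]>100)&(W[...,2]<130)&(W[...,0]>430)&(W[...,0]<620)&(W[...,1]>-180)&(W[...,1]<20)]
print(len(q)); k=q[q[:,2]<122]; 
print(np.polyfit(q[:,1],q[:,0],1),q[:,1].min(),q[:,1].max(),q[:,2].max())
br=(rr-b>40)&(W[...,0]>430)&(W[...,0]<620)&(W[...,1]>-180)&(W[...,1]<20)&(W[...,2]>80)
print("brass",W[br])
E
```

```text
board ((545.0145263671875, -46.62493896484375), (119.4677505493164, 13.428717613220215), 80.740478515625, array([[ 528.77606 , -104.50008 ],
       [ 542.02985 , -106.66084 ],
       [ 561.253   ,   11.250198],
       [ 547.9992  ,   13.410965]], dtype=float32), 328)
lip ((513.349853515625, -302.805419921875), (12.369521141052246, 53.9110107421875), 13.7297945022583, array([[ 500.94412, -278.08807],
       [ 513.7395 , -330.45862],
       [ 525.7556 , -327.52277],
       [ 512.9602 , -275.15222]], dtype=float32), 156)
bin pts [array([ 519., -313.,  164.]), array([ 519., -322.,  167.])]
scene lip pts 81 [ 491.94138425 -249.94670005  188.37978693] [523.18425168 627.00486928 783.66986075] [ 150.06357615 -328.09505035  140.06170593]
405
[1.78516638e-01 5.49353163e+02] -104.5644734447651 14.515439170266177 129.8223774621339
brass [[532.85327463 -47.1157749  108.97840381]
 [529.63616658 -46.67956031 110.80919748]
 [532.45063762 -41.37050986 109.96754129]
 [530.29864387 -42.80159005 109.92682047]
 [528.55832294 -44.96472906 109.15157939]
 [526.904362   -47.29511004 108.21216185]
 [531.44893424 -39.79164638 108.17957815]
 [528.72890297 -40.22127498 109.1507214 ]
 [528.98618417 -45.92375716 104.79855958]
 [533.42955281 -38.22472621 104.9622026 ]
 [529.26227898 -36.14049341 108.50220627]
 [529.31608086 -41.44201306 104.52362401]
 [530.59880545 -38.65119328 102.54169318]]
```

Request:
{"name": "jog_arm", "arguments": {"rows": [[[10,-4,-25],[0,0,-0.04]],[[45,-18,-45],[0,0,-0.14]],[[93,-37,-50],[0,0,-0.28]],[[145,-58,-50],[0,0,-0.42]],[[197,-79,-50],[0,0,-0.56]],[[249,-100,-50],[0,0,-0.7]],[[301,-120,-50],[0,0,-0.84]],[[350,-140,-50],[0,0,-0.98]],[[385,-154,-50],[0,0,-1.1]],[[404,-162,-50],[0,0,-1.2]]], "grip": 85, "force": 40}}

```text
time: 1.1
tool_pos: [514.8, -300.7, 250.1]
tcp_rot: [-180.0, -0.0, 85.8]
ft_force: [0.9, -0.2, -0.4]
finger_gap: 85.2
grip_force: 0.0
```

Request:
{"name": "jog_arm", "arguments": {"rows": [[[0,0,0],[0,0,-0.1]],[[0,0,0],[0,0,-0.2]],[[0,0,0],[0,0,-0.29]],[[0,0,0],[0,0,-0.318]],[[0,0,0],[0,0,-0.318]],[[0,0,0],[0,0,-0.318]]]}}

```text
time: 1.7
tool_pos: [512.8, -303.3, 250.4]
tcp_rot: [-180.0, -0.0, 103.6]
ft_force: [-0.1, 0.2, 0.2]
finger_gap: 85.0
grip_force: 0.0
```

```bash
cat >> h.py <<'E'
from scipy.spatial.transform import Rotation as Ro
def toolT(s):
    T=np.eye(4);T[:3,:3]=Ro.from_euler('xyz',s['tcp_rot'],degrees=True).as_matrix();T[:3,3]=s['tool_pos'];return T
def rel(s,pos,yaw):
    T=toolT(s);return (T[:3,:3].T@(np.array(pos)-T[:3,3])).round(1),(Ro.from_matrix(T[:3,:3]).inv()*Ro.from_euler('xyz',[180,0,yaw],degrees=True)).as_rotvec().round(4)
def wrist(name):
    s=r.sense();c=r.camera_params("wrist");p,d=r.snapshot("wrist")
    cv2.imwrite(f"pics/{name}.png",p);np.savez(name,p=p,d=d)
    return s,c,toolT(s)@c['tool_from_camera'],p,d
E
python3 - <<'E'
from h import *
s,c,T,p,d=wrist("w1");print(s['time'],s['tool_pos'],s['tcp_rot'],s['ft_force'])
W=cloud(d,c,T);b,g,rr=[p[...,i].astype(int) for i in range(3)]
o=(rr>120)&(rr-b>70)&(g<170)&(d>0)
print("lip",rect(o&(W[...,2]>153)&(W[...,2]<180),c,165,T), np.median(W[o&(W[...,2]>153)&(W[...,2]<180)],0))
E
```

```text
1.7 [ 512.77094851 -303.32491424  250.40465015] [-1.79987238e+02 -1.50359491e-02  1.03564391e+02] [-0.10616779  0.24272787  0.15393672]
lip ((514.8421630859375, -302.8615417480469), (10.842638969421387, 50.52029800415039), 13.311516761779785, array([[ 503.75046, -279.5283 ],
       [ 515.38257, -328.69125],
       [ 525.93384, -326.1948 ],
       [ 514.30176, -277.03183]], dtype=float32), 677) [ 514.43994511 -301.30827382  164.7091413 ]
```

View pics/w1.png

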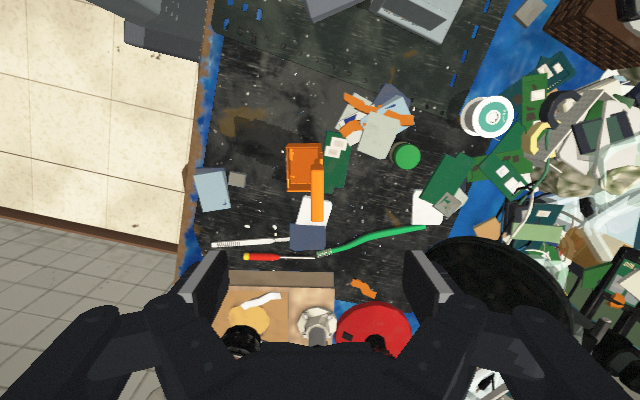

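The wrist view shows the lip at (317,195), centred between the fingers. It measures (514.7, -302.8) with yaw 13.4°, so I'll descend and grip.

Request:
{"name": "jog_arm", "arguments": {"rows": [[[0,1,15],[0,0,0]],[[0,2,40],[0,0,0]],[[0,2,65],[0,0,0]],[[0,2,85],[0,0,0]],[[0,2,102],[0,0,0]],[[0,2,113],[0,0,0]],[[0,2,118],[0,0,0]],[[0,2,118],[0,0,0]],[[0,2,118],[0,0,0]]]}}

```text
time: 2.65
tool_pos: [515.3, -303.1, 133.4]
tcp_rot: [180.0, 0.1, 103.7]
ft_force: [-0.3, 0.4, 0.6]
finger_gap: 84.7
grip_force: 0.0
```

Request:
{"name": "jog_arm", "arguments": {"rows": [[[0,0,0],[0,0,0]],[[0,0,0],[0,0,0]],[[0,0,0],[0,0,0]],[[0,0,0],[0,0,0]],[[0,0,0],[0,0,0]],[[0,0,0],[0,0,0]],[[0,0,0],[0,0,0]],[[0,0,0],[0,0,0]],[[0,0,0],[0,0,0]],[[0,0,0],[0,0,0]]], "grip": 5, "force": 40}}

```text
time: 3.65
tool_pos: [515.0, -302.9, 132.8]
tcp_rot: [180.0, 0.0, 103.7]
ft_force: [0.5, 0.6, 3.1]
finger_gap: 9.4
grip_force: 39.3
```

Request:
{"name": "jog_arm", "arguments": {"rows": [[[0,0,-3],[0,0,0]],[[0,0,-10],[0,0,0]],[[0,0,-20],[0,0,0]],[[0,0,-30],[0,0,0]],[[0,0,-40],[0,0,0]],[[0,0,-47],[0,0,0]],[[0,0,-50],[0,0,0]],[[0,0,-50],[0,0,0]]]}}

```text
time: 4.45
tool_pos: [515.2, -303.0, 183.3]
tcp_rot: [180.0, 0.0, 103.7]
ft_force: [0.8, -1.0, -0.8]
finger_gap: 9.5
grip_force: 39.0
```

Run:
```python
from h import *
s=r.sense();print(s['ft_force'],s['finger_gap'],rel(s,[475,-35,182],80.5))
```

```text
[ 0.77062    -0.95207093 -0.75113688] 9.530192115342949 (array([269.9,  24.4,   1.1]), array([0.0008, 0.0007, 0.4048]))
```

Request:
{"name": "jog_arm", "arguments": {"rows": [[[5,0,0],[0,0,0.01]],[[20,1,0],[0,0,0.03]],[[45,4,0],[0,0,0.07]],[[75,7,0],[0,0,0.12]],[[105,9,0],[0,0,0.17]],[[135,12,0],[0,0,0.22]],[[165,15,0],[0,0,0.27]],[[195,17,0],[0,0,0.32]],[[222,20,0],[0,0,0.36]],[[243,22,0],[0,0,0.39]]]}}

```text
time: 5.45
tool_pos: [477.8, -59.6, 181.9]
tcp_rot: [-179.9, -0.0, 81.3]
ft_force: [0.7, -0.1, -0.2]
finger_gap: 9.3
grip_force: 39.0
```

Request:
{"name": "jog_arm", "arguments": {"rows": [[[12,-9,0],[0,0,0.01]],[[22,-12,0],[0,0,0.015]],[[27,-13,0],[0,0,0.015]],[[27,-13,0],[0,0,0.015]],[[27,-13,0],[0,0,0.015]]]}}

```text
time: 5.95
tool_pos: [470.1, -33.3, 182.5]
tcp_rot: [180.0, 0.0, 80.5]
ft_force: [-0.6, -0.0, -0.7]
finger_gap: 9.2
grip_force: 39.0
```

Run:
```python
from h import *
s,c,T,p,d=wrist("w2");print(s['time'],s['tool_pos'],s['tcp_rot'],s['ft_force'])
a,b=r.snapshot("scene");cv2.imwrite("pics/s2.png",a);np.savez("scene2",p=a,d=b)
cs=cv2.resize(a[110:220,270:390],None,fx=4,fy=4,interpolation=cv2.INTER_CUBIC)
cv2.imwrite("pics/m2.png",np.vstack([cv2.resize(p,(480,300))[:, :],cs[:290]]) if 0 else np.hstack([cv2.resize(p[60:320,200:520],None,fx=1.0,fy=1.0),cv2.resize(cs,None,fx=260/cs.shape[0],fy=260/cs.shape[0])]))
```

```text
5.95 [470.11002978 -33.25071884 182.51501329] [1.79999410e+02 1.37924022e-02 8.04833519e+01] [-5.59289055e-01 -2.43671613e-04 -7.26320466e-01]
```

View pics/m2.png

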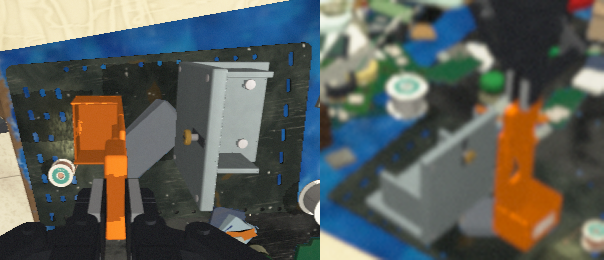

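The left half (wrist) shows the bin held upright with the screw brass at about (387,198) in full-frame pixels and the board's top edge. The right half (scene) confirms the hold. I'll measure the board relative to the tool from the wrist view.

```bash
cat > m.py <<'E'
from h import *
import sys
def board(s,c,T,p,d):
    W=cloud(d,c,T);m=(d>0)&(W[...,2]>119)&(W[...,2]<133)&(W[...,0]>515)&(W[...,0]<575)&(W[...,1]>-115)&(W[...,1]<25)
    return rect(m,c,126,T)
E
python3 - <<'E'
from m import *
def brass(p,box):
    hsv=cv2.cvtColor(p,cv2.COLOR_BGR2HSV);m=np.zeros(p.shape[:2],np.uint8);y0,y1,x0,x1=box
    m[y0:y1,x0:x1]=((hsv[...,0]>8)&(hsv[...,0]<32)&(hsv[...,1]>70))[y0:y1,x0:x1]
    n,l,st,ce=cv2.connectedComponentsWithStats(m);i=1+np.argmax(st[1:,4]);return st[i],ce[i],l==i
s=r.sense();cw=r.camera_params("wrist");T=toolT(s)@cw['tool_from_camera'];p,d=load("w2")
R=board(s,cw,T,p,d);print("board",R)
cx,cy=R[0]
def ray(uv,c,T):
    v=T[:3,:3]@np.array([(uv[0]-c['cx'])/c['fx'],(uv[1]-c['cy'])/c['fy'],1]);return T[:3,3],v/np.linalg.norm(v)
st,ce,l=brass(p,(160,240,360,410));print("wrist brass",st,ce);W=cloud(d,cw,T);print(np.median(W[l],0),W[l].min(0),W[l].max(0))
c=r.camera_params("scene");L=[ray(ce,cw,T)]
for n in("scene0",):
    q,dq=load(n);st,ce,l=brass(q,(165,190,325,345));print("scene",st,ce);L.append(ray(ce,c,c['pose']))
A=sum(np.eye(3)-np.outer(v,v) for o,v in L);b=sum((np.eye(3)-np.outer(v,v))@o for o,v in L);X=np.linalg.solve(A,b);print("tri",X,[np.linalg.norm(np.cross(X-o,v)) for o,v in L])
n=np.array([.986,-.165,0]);F=np.array([cx,cy,0])-6*n
for o,v in L:
    for k in(-12,-9.5):
        t=((F+k*n-o)@n)/(v@n);print(k,o+t*v)
m=np.zeros((400,640),bool);W=cloud(d,cw,T)
f=(d>0)&(W[...,2]>30)&(W[...,2]<120)&(W[...,0]>520)&(W[...,0]<555)&(W[...,1]>-100)&(W[...,1]<8)&(abs((W-F)@n)<6)
q=W[f];print("face",len(q),np.linalg.lstsq(np.c_[q[:,1],np.ones(len(q))],q[:,0],rcond=None)[0])
E
```

```text
board ((545.782958984375, -45.60896682739258), (119.70823669433594, 15.361011505126953), 80.3088150024414, array([[ 528.13635 , -103.31601 ],
       [ 543.2782  , -105.901855],
       [ 563.42957 ,   12.098076],
       [ 548.2877  ,   14.683922]], dtype=float32), 2559)
wrist brass [383 189   9  16 118] [387.06779661 196.58474576]
[531.15323777 -41.65862103 109.99667863] [528.62579027 -66.2688884   51.01709649] [541.01431413 -36.36970369 113.07069278]
scene [331 174   5   5  20] [332.95 175.9 ]
tri [531.32062299 -43.14862007 106.1395424 ] [np.float64(0.6707332246018602), np.float64(0.6707332246018697)]
-12 [528.86175046 -37.6982614  121.47623858]
-9.5 [530.83895759 -41.02569333 111.52433656]
-12 [528.54149276 -39.61204377 110.03407625]
-9.5 [530.49866095 -43.05922354 106.5506008 ]
face 2584 [1.69099387e-01 5.48794875e+02]
```

Run:
```python
from m import *
s=r.sense();c=r.camera_params("wrist");T=toolT(s)@c['tool_from_camera'];p,d=load("w2");W=cloud(d,c,T)
b,g,rr=[p[...,i].astype(int) for i in range(3)]
o=(rr>90)&(rr-b>60)&(g<150)&(d>0)&(W[...,0]<500)
q=(W-s['tool_pos'])@toolT(s)[:3,:3]   # tool frame: x=lateral, y=into board
m=o&(W[...,2]>78)&(W[...,2]<102)
print("rim tool-x",np.percentile(q[m][:,0],[1,2,5,50,95,98,99]),"tool-y",np.percentile(q[m][:,1],[1,2,5,50,95,98,99]),m.sum())
P=rect(m,c,90,T);Q=(np.c_[P[3],np.full(4,90)]-s['tool_pos'])@toolT(s)[:3,:3];print(P[1:3],Q.round(1))
m=o&(W[...,2]>205)&(W[...,2]<225);P=rect(m,c,215.,T);Q=(np.c_[P[3],np.full(4,215)]-s['tool_pos'])@toolT(s)[:3,:3];print(P[1:3],Q.round(1))
m=o&(W[...,2]>110)&(W[...,2]<180);print("plate front y by z",[(z,np.median(q[m&(abs(W[...,2]-z)<8)],0).round(1)) for z in(120,140,160,175)])
```

```text
rim tool-x [-31.2913626  -31.13884957 -30.7190425    3.19942893  28.47616142
  28.52781773  28.58459431] tool-y [-39.80434169 -39.66727535 -39.38618939 -27.98239427  -0.05488295
   3.56082873   4.53030611] 570
((61.242164611816406, 44.76948928833008), 80.42301177978516) [[-30.9 -39.5  92.5]
 [-30.9   5.3  92.5]
 [ 30.3   5.3  92.5]
 [ 30.3 -39.5  92.5]]
((52.02064895629883, 11.621272087097168), 79.8111801147461) [[-25.   -6.2 -32.5]
 [-25.2   5.4 -32.5]
 [ 26.9   6.  -32.5]
 [ 27.   -5.6 -32.5]]
plate front y by z [(120, array([28.4,  3.9, 63.1])), (140, array([28.3,  3.6, 41.7])), (160, array([22.8,  1.3, 22.1])), (175, array([22.9,  1.8,  8.6]))]
```

Request:
{"name": "jog_arm", "arguments": {"rows": [[[0,4,2],[0,0,0]],[[0,12,5],[0,0,0]],[[0,20,8],[0,0,0]],[[0,28,9],[0,0,0]],[[0,35,9],[0,0,0]],[[0,40,9],[0,0,0]],[[0,40,9],[0,0,0]]]}}

```text
time: 6.75
tool_pos: [510.0, -39.6, 173.6]
tcp_rot: [-180.0, -0.0, 80.5]
ft_force: [0.6, 1.1, -1.1]
finger_gap: 9.4
grip_force: 39.0
```

Request:
{"name": "jog_arm", "arguments": {"rows": [[[-0.6,3,0],[0,0,0]],[[-0.6,6,0],[0,0,0]],[[-0.6,9,0],[0,0,0]],[[-0.6,10,0],[0,0,0]],[[-0.6,11,0],[0,0,0]],[[-0.6,12,0],[0,0,0]],[[-0.6,13,0],[0,0,0]],[[-0.6,14,0],[0,0,0]],[[-0.6,14,0],[0,0,0]]]}}

```text
time: 7.65
tool_pos: [523.2, -42.4, 173.6]
tcp_rot: [180.0, -0.0, 80.5]
ft_force: [-0.0, -0.1, -2.0]
finger_gap: 9.1
grip_force: 39.0
```

```bash
cat > st.py <<'E'
from m import *
s=r.sense();n=np.array([.986,-.165,0]);x=np.array([.165,.986,0]);t=s['tool_pos']
print("gap",round(539.3-6-t@n,1),"lat",round(t@x-44.6+.3,1),"hole z",round(t[2]-132.8+66,1),"F n,lat,z",(s['ft_force']@np.c_[n,x,[0,0,1]]).round(1),"tq",s['wrist_torque'].round(2),s['tcp_rot'].round(1),s['time'])
E
python3 st.py
```

```text
gap 10.4 lat 0.3 hole z 106.8 F n,lat,z [-0.  -0.1 -2. ] tq [-0.    0.02 -0.02] [180.   -0.   80.5] 7.65
```

Request:
{"name": "jog_arm", "arguments": {"rows": [[[0,1,0],[0,0,0]],[[0,2,0],[0,0,0]],[[0,2,0],[0,0,0]]]}}

```text
time: 7.95
tool_pos: [525.2, -42.7, 173.6]
tcp_rot: [180.0, 0.0, 80.5]
ft_force: [0.5, -0.9, -0.7]
finger_gap: 9.2
grip_force: 39.0
```

```bash
python3 st.py
```

```text
gap 8.4 lat 0.2 hole z 106.8 F n,lat,z [ 0.6 -0.9 -0.7] tq [-0.01  0.   -0.02] [180.    0.   80.5] 7.95
```

Request:
{"name": "jog_arm", "arguments": {"rows": [[[0,1,0],[0,0,0]],[[0,2,0],[0,0,0]],[[0,3,0],[0,0,0]],[[0,3,0],[0,0,0]]]}}

```text
time: 8.35
tool_pos: [528.2, -43.2, 173.6]
tcp_rot: [180.0, -0.0, 80.5]
ft_force: [-0.2, -0.2, -0.7]
finger_gap: 9.1
grip_force: 39.0
```

```bash
python3 st.py
```

```text
gap 5.4 lat 0.3 hole z 106.8 F n,lat,z [-0.2 -0.2 -0.7] tq [-0.03 -0.05 -0.01] [180.   -0.   80.5] 8.35
```

Request:
{"name": "jog_arm", "arguments": {"rows": [[[0,1,0],[0,0,0]],[[0,2,0],[0,0,0]],[[0,2,0],[0,0,0]]]}}

```text
time: 8.65
tool_pos: [530.1, -43.5, 173.6]
tcp_rot: [180.0, -0.0, 80.5]
ft_force: [0.4, 1.8, -1.7]
finger_gap: 9.4
grip_force: 39.0
```

```bash
python3 st.py;  python3 - <<'E'
from m import *
s,c,T,p,d=wrist("w3");W=cloud(d,c,T)
R=board(s,c,T,p,d);print(R[:3]);t=s['tool_pos'];n=np.array([.986,-.165]);x=np.array([.165,.986])
B=np.array(R[3])-t[:2];print("board corners tool y/x",(B@n).round(1),(B@x).round(1))
cv2.imwrite("pics/w3c.png",cv2.resize(p[120:320,230:430],None,fx=3,fy=3,interpolation=cv2.INTER_CUBIC))
E
```

```text
gap 3.4 lat 0.3 hole z 106.8 F n,lat,z [ 0.1  1.8 -1.7] tq [ 0.01  0.07 -0.01] [180.   -0.   80.5] 8.65
((549.3751220703125, -32.59130859375), (94.15925598144531, 13.102757453918457), 81.2337875366211)
board corners tool y/x [11.2 24.3 23.1 10. ] [-33.2 -33.   61.1  60.9]
```

View pics/w3c.png

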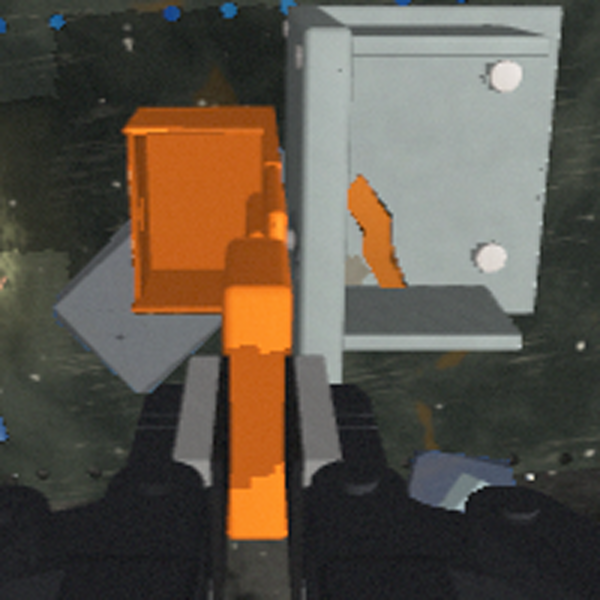

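The bin stands upright with its plate about 4 mm from the board, and no force has built up, so the head is passing through the hole. I'll keep going in small steps until it touches.

Request:
{"name": "jog_arm", "arguments": {"rows": [[[0,1,0],[0,0,0]],[[0,2,0],[0,0,0]],[[0,2,0],[0,0,0]]]}}

```text
time: 9.0
tool_pos: [532.1, -43.9, 173.6]
tcp_rot: [180.0, -0.0, 80.5]
ft_force: [-0.7, -0.5, -1.8]
finger_gap: 9.3
grip_force: 39.0
```

```bash
python3 st.py
```

```text
gap 1.4 lat 0.2 hole z 106.8 F n,lat,z [-0.6 -0.6 -1.8] tq [ 0.   -0.02  0.03] [180.   -0.   80.5] 9.0
```

Request:
{"name": "jog_arm", "arguments": {"rows": [[[0,0.5,0],[0,0,0]],[[0,1,0],[0,0,0]],[[0,1,0],[0,0,0]]]}}

```text
time: 9.3
tool_pos: [533.0, -44.0, 173.6]
tcp_rot: [180.0, 0.0, 80.5]
ft_force: [-0.3, -0.0, -0.4]
finger_gap: 9.2
grip_force: 39.0
```

```bash
python3 st.py
```

```text
gap 0.5 lat 0.2 hole z 106.8 F n,lat,z [-0.3 -0.1 -0.4] tq [-0.05  0.02  0.  ] [180.    0.   80.5] 9.3
```

Request:
{"name": "jog_arm", "arguments": {"rows": [[[0,0.5,0],[0,0,0]],[[0,1,0],[0,0,0]],[[0,1,0],[0,0,0]]]}}

```text
time: 9.6
tool_pos: [534.0, -44.2, 173.6]
tcp_rot: [180.0, -0.0, 80.5]
ft_force: [0.1, -0.8, -0.8]
finger_gap: 9.1
grip_force: 39.0
```

```bash
python3 st.py
```

```text
gap -0.5 lat 0.2 hole z 106.8 F n,lat,z [ 0.3 -0.8 -0.8] tq [ 0.02 -0.   -0.03] [180.   -0.   80.5] 9.6
```

Request:
{"name": "jog_arm", "arguments": {"rows": [[[0,0.4,0],[0,0,0]],[[0,0.7,0],[0,0,0]],[[0,0.7,0],[0,0,0]]]}}

```text
time: 9.9
tool_pos: [534.7, -44.3, 173.6]
tcp_rot: [180.0, 0.0, 80.5]
ft_force: [-0.5, -0.4, -1.6]
finger_gap: 9.3
grip_force: 39.0
```

```bash
python3 st.py
```

```text
gap -1.2 lat 0.2 hole z 106.8 F n,lat,z [-0.4 -0.5 -1.6] tq [ 0.01  0.04 -0.03] [180.    0.   80.5] 9.9
```

Request:
{"name": "jog_arm", "arguments": {"rows": [[[0,0.4,0],[0,0,0]],[[0,0.8,0],[0,0,0]],[[0,0.8,0],[0,0,0]]]}}

```text
time: 10.2
tool_pos: [535.5, -44.4, 173.6]
tcp_rot: [180.0, -0.0, 80.5]
ft_force: [0.4, 0.4, -1.5]
finger_gap: 9.1
grip_force: 39.1
```

```bash
python3 st.py
```

```text
gap -2.0 lat 0.3 hole z 106.8 F n,lat,z [ 0.4  0.5 -1.5] tq [ 0.    0.03 -0.04] [180.   -0.   80.5] 10.2
```

Request:
{"name": "jog_arm", "arguments": {"rows": [[[0,0.4,0],[0,0,0]],[[0,0.8,0],[0,0,0]],[[0,0.8,0],[0,0,0]]]}}

```text
time: 10.5
tool_pos: [536.2, -44.6, 173.6]
tcp_rot: [-180.0, -0.0, 80.5]
ft_force: [-1.3, -0.4, -0.5]
finger_gap: 9.3
grip_force: 39.1
```

```bash
python3 st.py
```

```text
gap -2.8 lat 0.3 hole z 106.8 F n,lat,z [-1.2 -0.6 -0.5] tq [ 0.02  0.1  -0.01] [-180.    -0.    80.5] 10.5
```

Request:
{"name": "jog_arm", "arguments": {"rows": [[[0,0.4,0],[0,0,0]],[[0,0.8,0],[0,0,0]],[[0,0.8,0],[0,0,0]],[[0,0.8,0],[0,0,0]]]}}

```text
time: 10.9
tool_pos: [537.0, -44.7, 173.6]
tcp_rot: [-180.0, 0.0, 80.5]
ft_force: [-0.5, 0.3, -0.7]
finger_gap: 9.2
grip_force: 39.1
```

```bash
python3 st.py
```

```text
gap -3.5 lat 0.2 hole z 106.8 F n,lat,z [-0.6  0.2 -0.7] tq [-0.02  0.19 -0.04] [-180.     0.    80.5] 10.9
```

Run:
```python
from m import *
s,c,T,p,d=wrist("w4");W=cloud(d,c,T)
t=s['tool_pos'];n=np.array([.986,-.165]);x=np.array([.165,.986])
R=board(s,c,T,p,d);B=np.array(R[3])-t[:2];print("board corners tool y/x",(B@n).round(1),(B@x).round(1))
a=cv2.resize(p[120:320,230:430],None,fx=3,fy=3,interpolation=cv2.INTER_CUBIC)
cv2.imwrite("pics/w4c.png",a)
q,_=r.snapshot("scene");cv2.imwrite("pics/s4.png",q)
print([np.round(s['ft_force'],1),np.round(r.sense()['ft_force'],1),r.sense()['wrist_torque'].round(2)])
```

```text
board corners tool y/x [ 0.6 16.2 16.3  0.7] [-24.2 -24.2  61.   61. ]
[array([-0.5,  0.3, -0.7]), array([-1.3,  0.9, -1.3]), array([ 0.05,  0.13, -0.02])]
```

View pics/w4c.png

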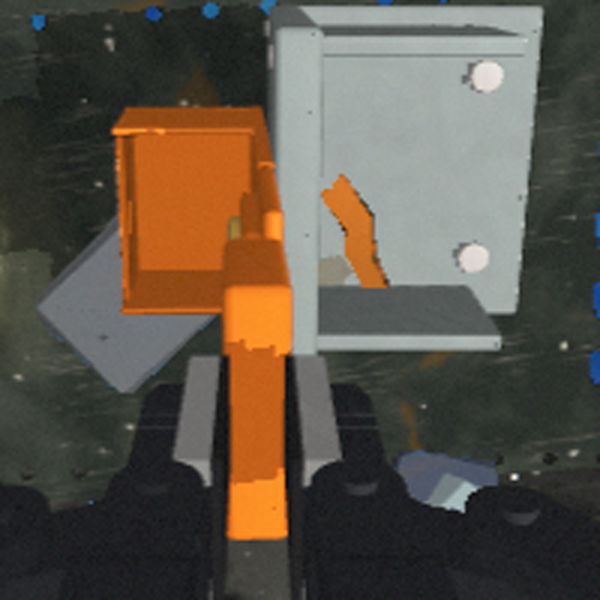

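The head is through: brass shows in front of the plate at (235,230) in the crop. The plate is against the board, leaning very slightly. I'll back off 1 mm and start sliding down.

Request:
{"name": "jog_arm", "arguments": {"rows": [[[0,-0.5,0],[0,0,0]],[[0,-1,0],[0,0,0]],[[0,-1,1],[0,0,0]],[[0,-1,2],[0,0,0]],[[0,-1,3],[0,0,0]],[[0,-1,4],[0,0,0]],[[0,-1,5],[0,0,0]],[[0,-1,6],[0,0,0]],[[0,-1,6],[0,0,0]]]}}

```text
time: 11.9
tool_pos: [535.9, -44.5, 167.4]
tcp_rot: [-180.0, 0.0, 80.5]
ft_force: [-0.3, -0.3, -0.9]
finger_gap: 9.5
grip_force: 39.1
```

```bash
python3 st.py
```

```text
gap -2.5 lat 0.2 hole z 100.6 F n,lat,z [-0.3 -0.4 -0.9] tq [ 0.    0.1  -0.02] [-180.     0.    80.5] 11.9
```

Request:
{"name": "jog_arm", "arguments": {"rows": [[[0,0,1],[0,0,0]],[[0,0,2],[0,0,0]],[[0,0,3],[0,0,0]],[[0,0,4],[0,0,0]],[[0,0,5],[0,0,0]],[[0,0,6],[0,0,0]],[[0,0,6],[0,0,0]]]}}

```text
time: 12.6
tool_pos: [535.9, -44.5, 161.3]
tcp_rot: [-180.0, -0.0, 80.5]
ft_force: [0.2, -0.2, -1.6]
finger_gap: 9.3
grip_force: 39.0
```

```bash
python3 st.py
```

```text
gap -2.4 lat 0.3 hole z 94.5 F n,lat,z [ 0.3 -0.2 -1.6] tq [ 0.07  0.03 -0.02] [-180.    -0.    80.5] 12.6
```

Request:
{"name": "jog_arm", "arguments": {"rows": [[[0,0,1],[0,0,0]],[[0,0,2],[0,0,0]],[[0,0,3],[0,0,0]],[[0,0,4],[0,0,0]],[[0,0,4],[0,0,0]]]}}

```text
time: 13.1
tool_pos: [535.9, -44.5, 157.3]
tcp_rot: [-180.0, -0.0, 80.5]
ft_force: [0.3, -0.2, -1.2]
finger_gap: 8.9
grip_force: 39.0
```

```bash
python3 st.py
```

```text
gap -2.4 lat 0.2 hole z 90.5 F n,lat,z [ 0.3 -0.1 -1.2] tq [ 0.09  0.07 -0.08] [-180.    -0.    80.5] 13.1
```

Request:
{"name": "jog_arm", "arguments": {"rows": [[[0,0,1],[0,0,0]],[[0,0,2],[0,0,0]],[[0,0,3],[0,0,0]],[[0,0,3],[0,0,0]]]}}

```text
time: 13.5
tool_pos: [535.9, -44.5, 154.3]
tcp_rot: [-180.0, -0.0, 80.5]
ft_force: [-0.4, 0.5, -1.5]
finger_gap: 9.5
grip_force: 39.0
```

```bash
python3 st.py
```

```text
gap -2.4 lat 0.3 hole z 87.5 F n,lat,z [-0.5  0.5 -1.5] tq [ 0.07  0.14 -0.03] [-180.    -0.    80.5] 13.5
```

Request:
{"name": "jog_arm", "arguments": {"rows": [[[0,0,0.5],[0,0,0]],[[0,0,1],[0,0,0]],[[0,0,1.5],[0,0,0]],[[0,0,1.5],[0,0,0]]]}}

```text
time: 13.9
tool_pos: [536.0, -44.5, 153.0]
tcp_rot: [-180.0, -0.0, 80.5]
ft_force: [-0.9, -0.2, -1.1]
finger_gap: 9.0
grip_force: 39.1
```

```bash
python3 st.py
```

```text
gap -2.5 lat 0.3 hole z 86.2 F n,lat,z [-0.9 -0.3 -1.1] tq [0.09 0.15 0.  ] [-180.    -0.    80.5] 13.9
```

Request:
{"name": "jog_arm", "arguments": {"rows": [[[0,0,0.5],[0,0,0]],[[0,0,1],[0,0,0]],[[0,0,1],[0,0,0]]]}}

```text
time: 14.2
tool_pos: [536.0, -44.5, 152.0]
tcp_rot: [-180.0, -0.0, 80.5]
ft_force: [-0.6, 1.1, -0.6]
finger_gap: 9.5
grip_force: 39.1
```

```bash
python3 st.py
```

```text
gap -2.5 lat 0.3 hole z 85.2 F n,lat,z [-0.8  0.9 -0.6] tq [ 0.1   0.13 -0.08] [-180.    -0.    80.5] 14.2
```

Request:
{"name": "jog_arm", "arguments": {"rows": [[[0,0,0.5],[0,0,0]],[[0,0,1],[0,0,0]],[[0,0,1],[0,0,0]]]}}

```text
time: 14.5
tool_pos: [535.9, -44.5, 151.0]
tcp_rot: [-180.0, 0.0, 80.5]
ft_force: [-0.8, 0.6, -0.4]
finger_gap: 9.3
grip_force: 39.1
```

```bash
python3 st.py
```

```text
gap -2.5 lat 0.3 hole z 84.2 F n,lat,z [-0.9  0.5 -0.4] tq [ 0.14  0.17 -0.01] [-180.     0.    80.5] 14.5
```

Request:
{"name": "jog_arm", "arguments": {"rows": [[[0,0,0.5],[0,0,0]],[[0,0,1],[0,0,0]],[[0,0,1],[0,0,0]]]}}

```text
time: 14.8
tool_pos: [536.0, -44.5, 150.1]
tcp_rot: [180.0, -0.0, 80.5]
ft_force: [-0.4, 0.6, -0.0]
finger_gap: 9.5
grip_force: 39.2
```

```bash
python3 st.py
```

```text
gap -2.6 lat 0.3 hole z 83.3 F n,lat,z [-0.5  0.5 -0. ] tq [ 0.15  0.14 -0.03] [180.   -0.   80.5] 14.8
```

Request:
{"name": "jog_arm", "arguments": {"rows": [[[0,0,0.5],[0,0,0]],[[0,0,0.8],[0,0,0]],[[0,0,0.8],[0,0,0]]]}}

```text
time: 15.1
tool_pos: [536.3, -44.6, 149.8]
tcp_rot: [180.0, 0.0, 80.5]
ft_force: [-2.4, 0.9, 5.0]
finger_gap: 9.5
grip_force: 40.1
```

```bash
python3 st.py
```

```text
gap -2.9 lat 0.2 hole z 83.0 F n,lat,z [-2.5  0.5  5. ] tq [ 0.2   0.42 -0.01] [180.    0.   80.5] 15.1
```

Request:
{"name": "jog_arm", "arguments": {"rows": [[[0,0,-0.2],[0,0,0]],[[0,0,-0.2],[0,0,0]]]}}

```text
time: 15.3
tool_pos: [536.2, -44.6, 149.8]
tcp_rot: [180.0, -0.0, 80.5]
ft_force: [-1.4, 0.1, 4.6]
finger_gap: 9.1
grip_force: 40.1
```

Request:
{"name": "jog_arm", "arguments": {"rows": [[[0,0,0],[0,0,0]],[[0,0,0],[0,0,0]],[[0,0,0],[0,0,0]],[[0,0,0],[0,0,0]],[[0,0,0],[0,0,0]],[[0,0,0],[0,0,0]]], "grip": 40}}

```text
time: 15.9
tool_pos: [536.0, -44.5, 149.4]
tcp_rot: [-180.0, -0.0, 80.5]
ft_force: [-0.1, -0.4, 1.1]
finger_gap: 40.2
grip_force: 0.0
```

Request:
{"name": "jog_arm", "arguments": {"rows": [[[0,0,-3],[0,0,0]],[[0,0,-12],[0,0,0]],[[0,0,-25],[0,0,0]],[[0,0,-45],[0,0,0]],[[0,0,-65],[0,0,0]],[[0,0,-80],[0,0,0]],[[0,0,-85],[0,0,0]],[[0,0,-85],[0,0,0]]]}}

```text
time: 16.7
tool_pos: [536.7, -44.7, 235.8]
tcp_rot: [179.9, 0.0, 80.5]
ft_force: [-0.3, -0.3, 0.2]
finger_gap: 40.2
grip_force: 0.0
```

Run:
```python
from m import *
s,c,T,p,d=wrist("w5");W=cloud(d,c,T);print(s['tool_pos'],s['ft_force'])
cs,_=r.snapshot("scene")
cs=cv2.resize(cs[110:220,270:390],None,fx=3,fy=3,interpolation=cv2.INTER_CUBIC)
a=cv2.resize(p[100:260,220:420],None,fx=330/160,fy=330/160,interpolation=cv2.INTER_CUBIC)
cv2.imwrite("pics/w5.png",np.hstack([a,cs]))
b,g,rr=[p[...,i].astype(int) for i in range(3)]
o=(rr>120)&(rr-b>70)&(g<170)&(d>0)&(W[...,2]>170)&(W[...,2]<195)
print("lip",np.median(W[o],0),rect(o,c,182,T)[:3])
R=board(s,c,T,p,d);print("board",R[:3])
```

```text
[536.66583919 -44.65029956 235.75820925] [-0.26345872 -0.32264984  0.22391221]
lip [534.22240417 -42.8354902  181.75416768] ((534.1157836914062, -43.85490417480469), (51.14984130859375, 11.701518058776855), 80.67871856689453)
board ((547.0478515625, -45.52885055541992), (119.57554626464844, 12.623268127441406), 80.67872619628906)
```

View pics/w5.png

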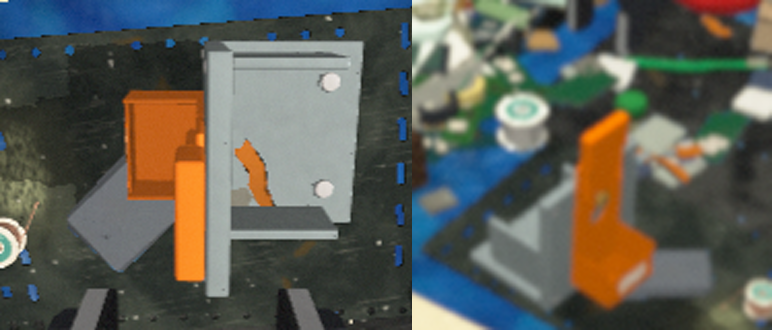

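The bin hangs flat and square on the screw. The lip sits 13 mm in front of the board's centre plane (12 mm would be flush), is 0.5 mm off the middle line, and has the same yaw as the board. The gripper is clear.

```bash
python3 -c "
from bench import r
print(r.hand_in())"
```

```text
the job is handed in; nothing more can be done
None
```

The bin is hanging fully down on the screw, flat and square to the board. I let go, moved the gripper clear and handed the job in at about 17 s; no verdict was returned.

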